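# Seat a lens barrel in a three-point mount

### The job

Pick up the lens barrel that stands on the bench and seat it upright in the three-point mount: push the sprung plunger back with the barrel, set it down on the three pads, and bring it home so that it bears firmly on both screw tips and the plunger at once and cannot rock, then let go. It is an optic: handle it gently and never force it against the mount. Leave the weight, the tape roll and the stopwatch where they are.

Things in the scene. Friction and masses are not known exactly. Their poses are not given: they have to be found in the camera images.
- lens: the lens barrel: dark upright steel cylinder, 40 mm in diameter, 70 mm tall, glass 29 mm wide in its top end inside a flat metal rim, about 0.1 to 0.2 kg; it stands free on the bench. Origin at the centre of its underside, z up along its axis
- mount: the fixed three-point mount: aluminium base 124 x 112 mm, 8 mm thick, with three brass pads whose tops are 10 mm above the bench. Origin on the bench under the nominal seat centre; x points away from the plunger (at -x), midway between the two screws (50 deg either side of +x), z up. The true seat, fixed by the screws, lies up to 4 mm from nominal along x and 3.5 mm along y
- stop_left: post of the left adjusting screw, below 29 mm high. Origin as the mount's; its x points out along the screw, +50 deg from the mount's x. The rigid ball-ended steel tip (8 mm dia, 20 mm above the bench) ends 20 mm from the origin on average, but is set anew within +-2.5 mm: not reported, only seen or felt
- stop_right: the same for the right screw, -50 deg from the mount's x, set independently of the left one. Friction is high: a barrel that touches only one screw tip stays wedged between it and the plunger; the spring alone does not slide it home
- plunger_block: block that guides the sprung plunger, on the mount's -x side, top 28 mm above the bench. Its frame coincides with the mount's frame
- plunger (a joint): how far the plunger is pushed back to the mount's -x, m: 0 = fully out, 0.014 = hard end stop. Its nose is an upright steel post, 10 mm dia, 13 to 38 mm above the bench; fully out, its face is 14 mm from the mount's origin, too near for the barrel. Spring: 2 N fully out, 0.25 N more per mm
- weight: brass cylinder weight with a knob, 30 mm in diameter, 40 mm tall, bystander; origin under its centre
- tape: black roll of tape lying flat, 62 mm in diameter, 18 mm tall, bystander; origin under its centre
- stopwatch: round stopwatch lying flat, 66 x 55 x 14 mm, bystander; origin under its centre
There are look-alikes about, which are no part of the job. Of the things that look like the lens, the middle-sized one is meant.

How it is judged:
On the way:
1. the lens barrel bears on the plunger and pushes it back (contact force between lens and plunger_block above 0.5 N and value of joint plunger above 0.0015 m), for 0.2 s.
At the end, for the whole second after the job is handed in: The lens barrel stands upright (within 2 degrees) in the mount, down on the pads (underside 10 mm above the bench within 1.5 mm), at rest, and bears with more than 0.5 N on each of the two screws and more than 1 N on the plunger (contact force between lens and stop_left above 0.5 N and contact force between lens and stop_right above 0.5 N and contact force between lens and plunger_block above 1 N and z of lens in the frame of mount between 0.0085 and 0.0115 m and angle between lens's own z axis and vertical below 0.035 rad and linear speed of lens below 0.01 m/s); the robot touches nothing.
It fails at once if the barrel is forced against the mount (more than 30 N) (contact force between lens and mount above 30 N).
It fails at once if the weight is disturbed (moved more than 15 mm) (distance of weight from where it was at the start of the episode above 0.015 m).
It fails at once if the tape roll is disturbed (moved more than 15 mm) (distance of tape from where it was at the start of the episode above 0.015 m).
It fails at once if the stopwatch is disturbed (moved more than 15 mm) (distance of stopwatch from where it was at the start of the episode above 0.015 m).
It also fails if it takes over 72 s, if anything falls off the work surface, if the arm or the gripper's body presses on something with over 40 N, if the wrist force passes 120 N, or if a joint passes its speed limit or range.

### The arm

A 6-joint arm with a two-finger parallel gripper is mounted at the origin on a cart in front of the work surface, level with it; the furniture and walls round the work are solid. World frame = base frame: x ahead of the robot, y to its left, z up, the work surface at z = 0. Lengths are in m, angles in rad, forces in N, time in s.
With the tool pointing down it reaches from about 0.375 to 0.9 m from the base axis. Payload 3.1 kg.
Tool frame: the origin (TCP) lies at the very end of the fingers, on their centre line; the grasp point (between the pads) lies 19 mm behind it (manip.tcp_to_grasp is the distance from the TCP to the grasp point, in m); z points along the fingers, y is the line along which they close (so a half turn about z gives the same grasp; the last joint's range is limited). The gripper opens to 85 mm and grips with 20 to 120 N. Pads are 22 mm wide; open, the fingers measure 114 mm over their backs; the gripper's body (76 mm by 85 mm) begins 54 mm behind the grasp point. The pads swing forward as they close: fully open they stand 13 mm farther back than shut.
Start: joints at [1.042, 0.527, 1.433, -0, 1.181, -0.178], TCP at [0.214, 0.587, 0.231] pointing down, gripper open.
Joint ranges: [-3.08, 3.08], [-0.75, 2.2], [0.22, 2.44], [-1.43, 4.57], [0, 2.65], [-2.85, 2.85]. Speed limits (rad/s): [2.79, 2.79, 3.14, 3.14, 3.14, 3.14].

### API

Orientations are given as a unit quaternion [x, y, z, w].
In Python, from station import manip gives the robot as it stands. The module is installed in compiled form; this text tells all that it offers.
- The arm moves only by the tool step_arm, never from a script. Its argument "commands" is one flat list of numbers, 6 for each row, row after row: the shift along the tool's x, y, z in m, then the turn, a rotation vector about the tool's x, y, z in degrees. A call has exactly 10 rows; each row is the pose to reach, as a shift and turn from the pose commanded when the call began, along the tool's axes at that moment; what a row does not reach only later rows make up. A row lasts 1/10 s, in which the tool goes at most 50 mm and 8.59 degrees, less where a joint would pass 70% of its speed; a pose out of reach is approached as far as the arm can. A call with a gripper value outside its range is refused whole. "jaw" is the opening in per cent of the stroke, from 0 (shut) to 100 (fully open), set as the call begins (left out, the last holds). The fingers move at their own pace and stop on an object; "grip_force" is the grip in N (left out, the last holds). Time passes only in rows, so rows that repeat a pose let the fingers close, or fill a call up. It gives the time, the measured TCP pose, the force, the opening and the grip force at its end, in the units of the state.
- manip.sense(): the state, without advancing time (a new reading comes with each control period).
- manip.snapshot(name): name is "scene" or "top"; returns a dict with "pixels" (384x512x3 uint8, blue, green, red), "fx", "fy", "cx", "cy" (pixels), "R" (3x3) and "t" (3): a world point X has camera coordinates R X + t. Camera axes: x right, y down, z forward; pixel columns grow to the right and rows downward; lengths in m; the calibration is good to about 2 mm. A picture is of the moment at which its call begins. There is no depth.
- manip.sign_off(): hands the job in; it is judged then, once.
The state is a dict: "t": time; "q": joint angles; "qd": joint speeds; "tau": joint torques, N m; "tcp_pos": TCP position; "tool_rot": TCP orientation; "force": force on the tool from outside, world axes, zero at the start; "ft_torque": the same for the moment, N m; "finger_gap": opening from 0.0 (shut) to 1.0 (fully open); "gripper_force": force on a finger pad.
Only numpy, scipy, OpenCV 4.12 (cv2) and the standard library are available. Lean on these libraries where they do the work, as an engineer would, in place of code of your own. Each camera call takes 0.05 s, during which the arm holds its last target. There are 200 camera calls.

## Working session

There is one attempt and no reset: what is moved stays moved. The work goes in short steps, Python scripts to look and compute and a tool call to move; the robot and the scene stay as the last step left them, time stands still between calls to the robot, and variables do not carry over. Pictures are saved under pics/ and viewed, at most 10 in all, crops included, and the job is handed in when it is done.

Besides the shell and the picture viewer there is one more tool, called after ">>>" as name(argument=value, ...), one argument or row to a line, values as JSON. step_arm: Moves the arm, as the interface text tells. Its arguments: {"type":"object","properties":{"commands":{"type":"array","items":{"type":"number"}},"jaw":{"type":"number"},"grip_force":{"type":"number"}},"required":["commands"]}

```bash
mkdir -p pics
cat > h.py <<'E'
import numpy as np, cv2, json
from station import manip
def snap(n,save=None):
    s=manip.snapshot(n)
    if save: cv2.imwrite('pics/'+save,s['pixels'])
    return s
def P(s,X):
    c=np.asarray(s['R'])@np.asarray(X,float)+np.asarray(s['t']); return np.array([s['fx']*c[0]/c[2]+s['cx'],s['fy']*c[1]/c[2]+s['cy']])
def ray(s,u,v):
    R=np.asarray(s['R']);t=np.asarray(s['t']);return -R.T@t, R.T@np.array([(u-s['cx'])/s['fx'],(v-s['cy'])/s['fy'],1])
def atz(s,u,v,z):
    o,d=ray(s,u,v);return o+d*(z-o[2])/d[2]
def tri(obs):
    A=np.zeros((3,3));b=np.zeros(3)
    for s,u,v in obs:
        o,d=ray(s,u,v);d/=np.linalg.norm(d);M=np.eye(3)-np.outer(d,d);A+=M;b+=M@o
    x=np.linalg.solve(A,b);return x,[P(s,x)-[u,v] for s,u,v in obs]
E
python3 - <<'E'
from h import *
for n in('scene','top'):
    s=snap(n,n+'0.png');o,_=ray(s,0,0);print(n,s['fx'],s['cx'],s['cy'],o,np.asarray(s['R'])[2])
    cv2.imwrite(f'pics/{n}0b.png',cv2.resize(s['pixels'],(800,600),interpolation=cv2.INTER_CUBIC))
print(manip.sense(),manip.tcp_to_grasp)
E
```

```text
scene 476.2343039504763 252.61508568657675 189.66167314738442 [ 0.18951029 -0.18896711  0.59762317] [ 0.41179577  0.62735558 -0.6609457 ]
top 467.7372420639093 246.84172080027923 192.6515414372546 [0.36874942 0.32957067 0.92884492] [ 0.17000136  0.00883899 -0.98540419]
{'t': 0.1, 'q': array([ 1.04252023e+00,  5.28346396e-01,  1.43380782e+00,  2.24728826e-05,
        1.18142575e+00, -1.78506732e-01]), 'qd': array([ 8.97765640e-05, -3.10776500e-03, -2.40417917e-03, -7.05795417e-04,
        8.95994543e-04, -2.38800661e-04]), 'tau': array([-9.01700532e-04, -4.43305349e+01, -1.78584892e+01, -2.88128822e-04,
        3.88578788e-03,  4.01776489e-06]), 'tcp_pos': array([0.21380491, 0.58658354, 0.23043726]), 'tool_rot': array([ 1.73998705e-01,  9.84745380e-01, -9.28654100e-04, -3.53634299e-04]), 'force': array([0.02123735, 0.01739396, 0.03254496]), 'ft_torque': array([-0.03081324, -0.07150413,  0.01159465]), 'gripper_force': 0.0, 'finger_gap': 0.9982200706541978} 0.0187
```

View pics/scene0b.png

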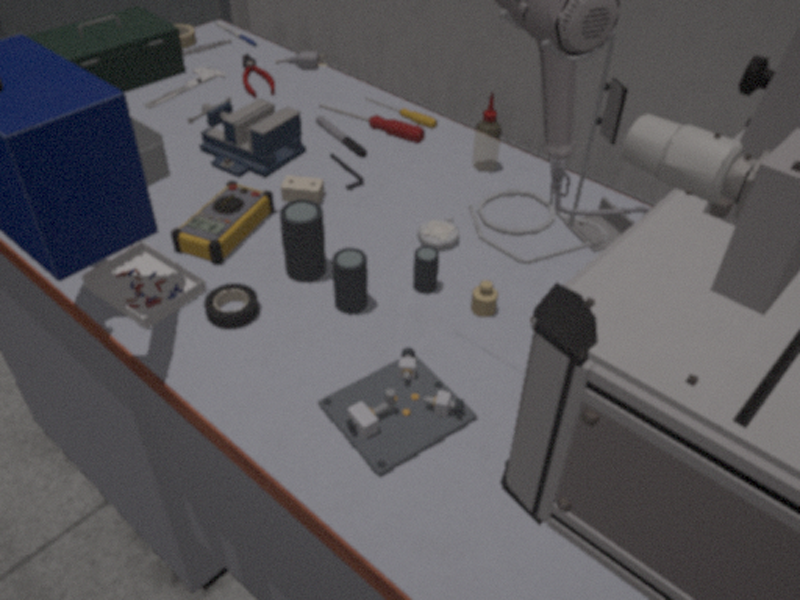

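View pics/top0b.png

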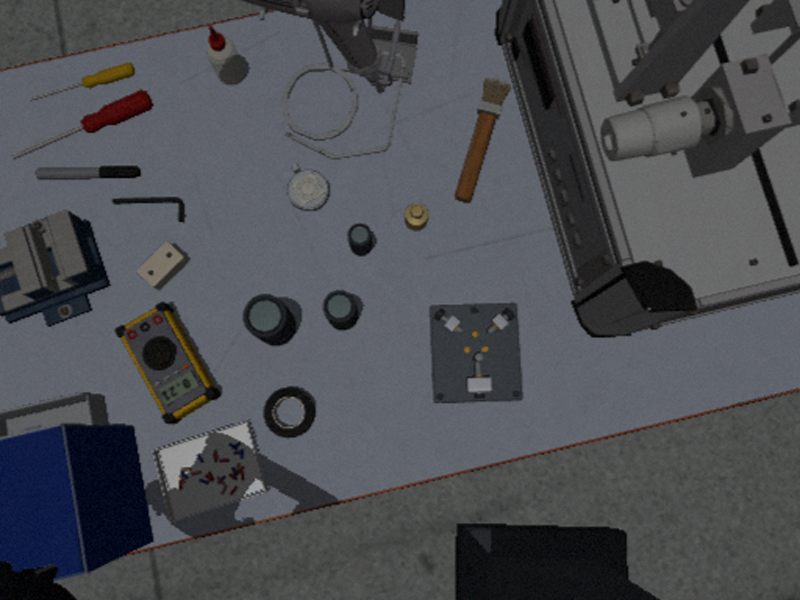

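The scene view has three lookalike cylinders. The middle-sized one is at about (350,280) in the scene picture and (341,309) in the top one. The mount is at scene (398,410) and top (477,352), with the plunger towards the image bottom in the top view. Next I'll take enlarged crops of both for precise measurement.

Run:
```python
from h import *
a=cv2.imread('pics/top0.png');b=cv2.imread('pics/scene0.png')
def c(im,x,y,w,h,W,H):
    return cv2.convertScaleAbs(cv2.resize(im[y:y+h,x:x+w],(W,H),interpolation=cv2.INTER_CUBIC),alpha=1.6)
# top mount 270,188 66x75 ; 6x ; scene mount 200,218 108x90
o=np.zeros((600,800,3),np.uint8)
t=c(a,272,190,66,70,396,420);o[:420,:396]=t
t=c(b,222,220,66,70,396,420);o[:420,400:796]=t
t=c(a,200,180,36,30,216,180);o[420:600,:216]=t
t=c(b,206,155,36,50,125,174);o[420:594,400:525]=t
for k in range(0,420,60):
    o[k,::6]=(0,255,0)
    for x0 in(0,400):
        if k<396:o[:420:6,x0+k]=(0,255,0)
cv2.imwrite('pics/crop.png',o)
s=manip.snapshot('top')
for u,v in[(430,305),(517,303),(522,402),(433,403),(480,384),(450,323),(502,322)]:print(atz(s,u*.64,v*.64,.008))
for u,v in [(341,305)]:print(atz(s,u*.64,v*.64,.07))
```

```text
[0.52405066 0.28111408 0.008     ]
[0.52977575 0.1701233  0.008     ]
[0.40458108 0.16409725 0.008     ]
[0.40015055 0.27506709 0.008     ]
[0.42544103 0.21661768 0.008     ]
[0.50156575 0.25526725 0.008     ]
[0.50472193 0.18921529 0.008     ]
[0.51060091 0.39037308 0.07      ]
```

View pics/crop.png

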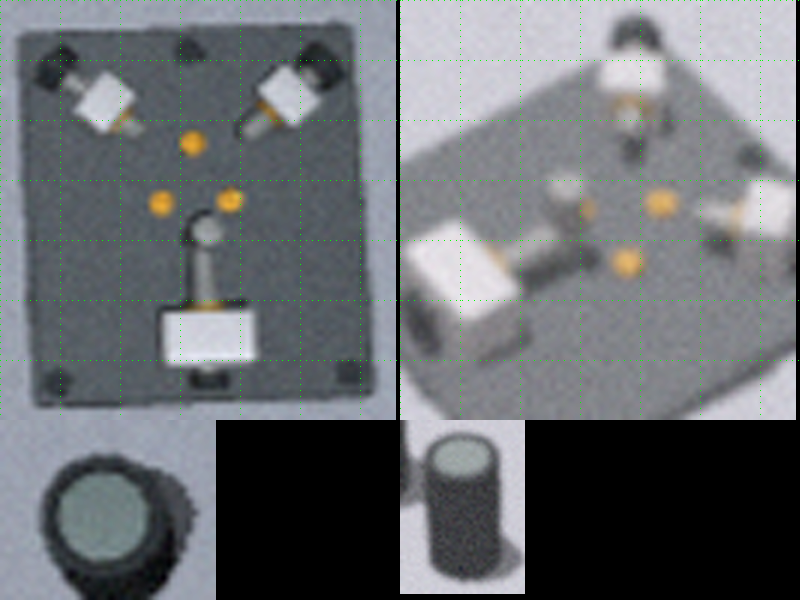

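Run:
```python
from h import *
T=manip.snapshot('top');S=manip.snapshot('scene')
t=lambda u,v:(T,272+(u+.5)/6-.5,190+(v+.5)/6-.5)
s=lambda u,v:(S,222+(u-400+.5)/6-.5,220+(v+.5)/6-.5)
def show(n,*o):
    x,r=tri(o);print(n,x.round(4),np.round(r,1).tolist());return x
show('padR?',t(231,201),s(628,262)); show('pad+x',t(192,143),s(662,203))
show('nose',t(207,229),s(566,183))
show('block c',t(210,337),s(465,268))
show('Lpost',t(105,102),s(632,70));show('Rpost',t(289,96),s(770,205))
show('Ltip',t(140,129),s(632,143));show('Rtip',t(242,134),s(700,212))
for n,p in dict(padL=(162,203),padR=(231,201),padX=(192,143)).items(): print(n,atz(*t(*p),.010).round(4))
for n,p in dict(L=(140,129),R=(242,134)).items(): print(n,atz(*t(*p),.020).round(4))
for n,p in dict(L=(632,143),R=(700,212)).items(): print(n,'scene',atz(*s(*p),.020).round(4))
print('nose',atz(*t(207,229),.038),atz(*s(566,183),.038),'block',atz(*t(210,337),.028))
for p in [(20,35),(350,25),(372,393),(35,405)]: print('corner',atz(*t(*p),.008).round(4))
lt=(T,200+(103.5)/6-.5,180+(97.5)/6-.5);ls=(S,206+62.5/3.47-.5,155+37.5/3.47-.5)
show('lens',lt,ls)
# glass by colour refinement
for I,(_,u,v) in((T,lt),(S,ls)):
    g=cv2.cvtColor(I['pixels'],cv2.COLOR_BGR2GRAY).astype(float);y,x=np.mgrid[-9:10,-9:10]+np.array([int(v),int(u)])[:,None,None]
    n,l,st,c=cv2.connectedComponentsWithStats((g[y,x]>75).astype('uint8'));k=l[9,9];print(g[int(v),int(u)],g[y,x].min(),st[k],c[k]+[int(u)-9,int(v)-9],(u,v))
p=manip.sense()['tcp_pos'];print('tcp px*1.5625',P(T,p)*1.5625,P(S,p)*1.5625)
```

```text
padR? [0.4692 0.212  0.0125] [[-0.1, 0.2], [0.3, -0.1]]
pad+x [0.4883 0.2248 0.0119] [[-0.1, 0.1], [0.2, -0.0]]
nose [0.4568 0.2232 0.0404] [[-0.2, 0.3], [0.4, -0.1]]
block c [0.424  0.2205 0.0299] [[-0.0, 0.0], [0.0, -0.0]]
Lpost [0.4982 0.2552 0.0311] [[-0.1, 0.2], [0.3, -0.1]]
Rpost [0.502  0.1958 0.0311] [[-0.1, 0.1], [0.2, -0.0]]
Ltip [0.491  0.2428 0.0176] [[-0.2, 0.4], [0.6, -0.1]]
Rtip [0.4902 0.2098 0.0219] [[-0.1, 0.2], [0.3, -0.1]]
padL [0.4687 0.2341 0.01  ]
padR [0.47   0.2115 0.01  ]
padX [0.4888 0.2245 0.01  ]
L [0.4916 0.2426 0.02  ]
R [0.4909 0.2093 0.02  ]
L scene [0.4888 0.2412 0.02  ]
R scene [0.4907 0.2112 0.02  ]
nose [0.45772536 0.2226629  0.038     ] [0.45732176 0.22521863 0.038     ] block [0.42419496 0.22025148 0.028     ]
corner [0.5236 0.2817 0.008 ]
corner [0.5301 0.172  0.008 ]
corner [0.4088 0.1651 0.008 ]
corner [0.4018 0.2745 0.008 ]
lens [0.5091 0.3931 0.0708] [[-0.1, 0.1], [0.1, -0.0]]
79.0 8.0 [  4   5  13  12 105] [216.96190476 196.91428571] (216.75, 195.75)
103.0 30.0 [  0   0  19  15 228] [223.05263158 162.34210526] (223.51152737752162, 165.30691642651297)
tcp px*1.5625 [100.64138099 591.75263341] [ -9.95116353 125.01249384]
```

>>> step_arm(
  commands=[-0.02,-0.005,0,0,0,-1.5,-0.06,-0.014,0,0,0,-4,-0.1,-0.024,0,0,0,-7,-0.145,-0.034,0,0,0,-10,-0.19,-0.045,0,0,0,-13,-0.235,-0.056,0,0,0,-16,-0.28,-0.066,0,0,0,-19,-0.315,-0.075,0,0,0,-22,-0.337,-0.08,0,0,0,-23.4,-0.3436,-0.0814,0,0,0,-23.4],
  jaw=75,
  grip_force=20,
)

```text
t: 1.25
tcp_pos: [0.5114, 0.3911, 0.2311]
tool_rot: [-0.028, 1.0, -0.0, 0.0]
force: [0.1, 0.8, 0.8]
finger_gap: 0.752
gripper_force: 0.0
```

>>> step_arm(
  commands=[0,0,0.015,0,0,0,0,0,0.035,0,0,0,0,0,0.055,0,0,0,0,0,0.075,0,0,0,0,0,0.095,0,0,0,0,0,0.11,0,0,0,0,0,0.12,0,0,0,0,0,0.125,0,0,0,0,0,0.125,0,0,0,0,0,0.125,0,0,0],
)

```text
t: 2.25
tcp_pos: [0.5095, 0.3933, 0.107]
tool_rot: [-0.029, 1.0, 0.0, 0.001]
force: [0.0, 1.3, 1.1]
finger_gap: 0.755
gripper_force: 0.0
```

Run:
```python
from h import *
q=manip.sense();print(q['tcp_pos'],q['tool_rot'],q['force'])
T=snap('top','t1.png');S=snap('scene','s1.png')
p=q['tcp_pos'];print(P(T,p),P(S,p))
o=np.zeros((600,800,3),np.uint8)
def c(I,x,y): return cv2.convertScaleAbs(cv2.resize(I['pixels'][y:y+100,x:x+66],(396,600),interpolation=cv2.INTER_CUBIC),alpha=1.6)
o[:,:396]=c(T,190,150);o[:,400:796]=c(S,190,110);cv2.imwrite('pics/c1.png',o)
```

```text
[0.50950402 0.39326743 0.10700369] [-2.92870327e-02  9.99570801e-01  3.21574163e-04  6.16586595e-04] [0.04582132 1.31467338 1.09533324]
[215.26221699 192.34206866] [223.26539048 148.72825498]
```

View pics/c1.png

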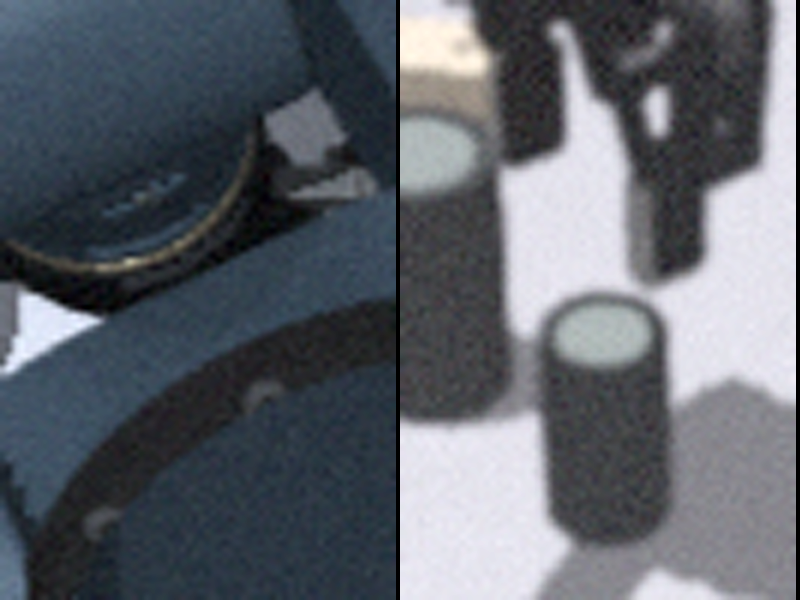

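>>> step_arm(
  commands=[0,0,0,0,0,4,0,0,0,0,0,11,0,0,0,0,0,19,0,0,0,0,0,27,0,0,0,0,0,35,0,0,0,0,0,43,0,0,0,0,0,51,0,0,0,0,0,57,0,0,0,0,0,60,0,0,0,0,0,60],
  jaw=70,
)

```text
t: 3.35
tcp_pos: [0.5095, 0.3931, 0.1071]
tool_rot: [0.474, 0.88, 0.001, 0.0]
force: [0.0, 0.5, 0.1]
finger_gap: 0.702
gripper_force: 0.0
```

>>> step_arm(
  commands=[0,0,0.006,0,0,0,0,0,0.015,0,0,0,0,0,0.025,0,0,0,0,0,0.035,0,0,0,0,0,0.045,0,0,0,0,0,0.055,0,0,0,0,0,0.064,0,0,0,0,0,0.071,0,0,0,0,0,0.075,0,0,0,0,0,0.075,0,0,0],
)

```text
t: 4.35
tcp_pos: [0.5087, 0.3927, 0.0306]
tool_rot: [0.474, 0.88, -0.0, -0.0]
force: [0.1, -0.1, -0.1]
finger_gap: 0.704
gripper_force: 0.0
```

>>> step_arm(
  commands=[0,0,0,0,0,0,0,0,0,0,0,0,0,0,0,0,0,0,0,0,0,0,0,0,0,0,0,0,0,0,0,0,0,0,0,0,0,0,0,0,0,0,0,0,0,0,0,0,0,0,0,0,0,0,0,0,0,0,0,0],
  jaw=30,
  grip_force=20,
)

```text
t: 5.35
tcp_pos: [0.5094, 0.3931, 0.0318]
tool_rot: [0.474, 0.88, 0.0, 0.0]
force: [0.7, -0.7, 4.6]
finger_gap: 0.459
gripper_force: 21.2
```

>>> step_arm(
  commands=[0,0,-0.003,0,0,0,0,0,-0.01,0,0,0,0,0,-0.02,0,0,0,0,0,-0.03,0,0,0,0,0,-0.042,0,0,0,0,0,-0.054,0,0,0,0,0,-0.065,0,0,0,0,0,-0.074,0,0,0,0,0,-0.079,0,0,0,0,0,-0.08,0,0,0],
)

```text
t: 6.35
tcp_pos: [0.5094, 0.3931, 0.1122]
tool_rot: [0.474, 0.88, 0.001, 0.0]
force: [0.2, -0.3, -0.9]
finger_gap: 0.465
gripper_force: 20.8
```

>>> step_arm(
  commands=[0,0,0,0,0,-4,0,0,0,0,0,-11,0,0,0,0,0,-19,0,0,0,0,0,-27,0,0,0,0,0,-35,0,0,0,0,0,-43,0,0,0,0,0,-51,0,0,0,0,0,-57,0,0,0,0,0,-60,0,0,0,0,0,-60],
)

```text
t: 7.35
tcp_pos: [0.5087, 0.3927, 0.1107]
tool_rot: [-0.029, 1.0, -0.0, -0.001]
force: [0.8, 0.4, -1.4]
finger_gap: 0.458
gripper_force: 20.7
```

Run:
```python
from h import *
q=manip.sense();print(q['tcp_pos'],q['tool_rot'],q['force'],q['finger_gap'],q['gripper_force'])
```

```text
[0.50867093 0.39268731 0.11066764] [-2.91945327e-02  9.99573514e-01 -3.00619119e-04 -6.15081712e-04] [ 0.75387012  0.40414359 -1.3581073 ] 0.45777455904164854 20.73513239622116
```

>>> step_arm(
  commands=[0.001,-0.006,0,0,0,0,0.004,-0.022,0,0,0,0,0.008,-0.045,0,0,0,0,0.012,-0.07,0,0,0,0,0.017,-0.095,0,0,0,0,0.021,-0.12,0,0,0,0,0.025,-0.142,0,0,0,0,0.028,-0.158,0,0,0,0,0.0291,-0.1645,0,0,0,0,0.0291,-0.1652,0,0,0,0],
)

```text
t: 8.35
tcp_pos: [0.4898, 0.2257, 0.1114]
tool_rot: [-0.028, 1.0, 0.0, -0.0]
force: [0.7, 0.4, -0.5]
finger_gap: 0.461
gripper_force: 20.8
```

>>> step_arm(
  commands=[0,0,0.003,0,0,0,0,0,0.009,0,0,0,0,0,0.016,0,0,0,0,0,0.024,0,0,0,0,0,0.031,0,0,0,0,0,0.037,0,0,0,0,0,0.042,0,0,0,0,0,0.045,0,0,0,0,0,0.045,0,0,0,0,0,0.045,0,0,0],
)

```text
t: 9.35
tcp_pos: [0.4898, 0.2263, 0.0664]
tool_rot: [-0.029, 1.0, 0.0, 0.0]
force: [0.0, 0.1, -0.2]
finger_gap: 0.462
gripper_force: 20.8
```

Run:
```python
from h import *
q=manip.sense();print(q['tcp_pos'],q['tool_rot'],q['force'],q['finger_gap'],q['gripper_force'])
T=snap('top','t2.png');S=snap('scene','s2.png')
o=np.zeros((600,800,3),np.uint8)
def c(I,x,y): return cv2.convertScaleAbs(cv2.resize(I['pixels'][y:y+100,x:x+66],(396,600),interpolation=cv2.INTER_CUBIC),alpha=1.6)
o[:,:396]=c(T,270,165);o[:,400:796]=c(S,222,190);cv2.imwrite('pics/c2.png',o)
```

```text
[0.4898145  0.22629461 0.06638377] [-2.92356200e-02  9.99572541e-01  3.06773220e-05  1.16070901e-04] [ 0.04224205  0.08734731 -0.230612  ] 0.4615965185276927 20.768729746341705
```

View pics/c2.png

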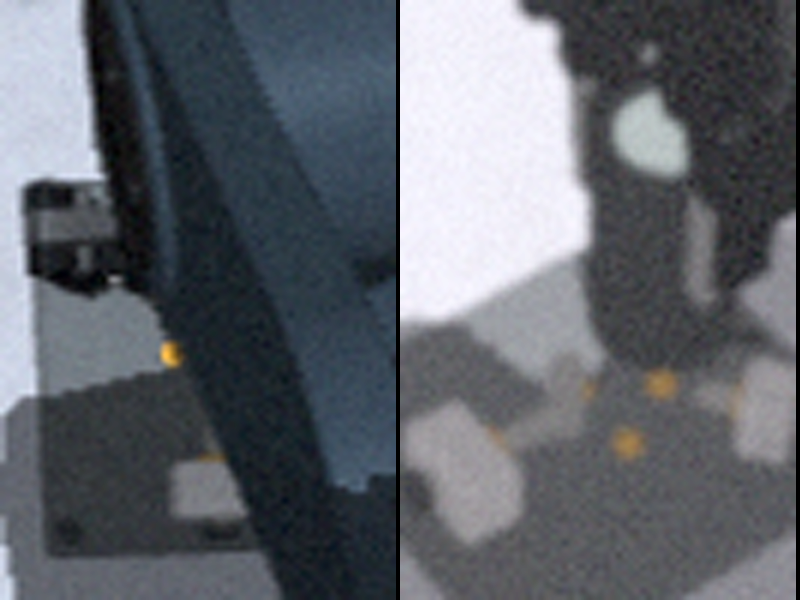

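>>> step_arm(
  commands=[0,0,0.002,0,0,0,0.002,0,0.002,0,0,0,0.004,0,0.002,0,0,0,0.006,0,0.002,0,0,0,0.008,0,0.002,0,0,0,0.01,0,0.002,0,0,0,0.012,0,0.002,0,0,0,0.012,0,0.002,0,0,0,0.012,0,0.002,0,0,0,0.012,0,0.002,0,0,0],
)

```text
t: 10.45
tcp_pos: [0.4784, 0.2257, 0.0645]
tool_rot: [-0.029, 1.0, 0.0, 0.001]
force: [2.6, -1.3, -1.3]
finger_gap: 0.462
gripper_force: 20.7
```

>>> step_arm(
  commands=[0.001,0,0,0,0,0,0.002,0,0,0,0,0,0.003,0,0,0,0,0,0.004,0,0,0,0,0,0.004,0,0,0,0,0,0.004,0,0,0,0,0,0.004,0,0,0,0,0,0.004,0,0,0,0,0,0.004,0,0,0,0,0,0.004,0,0,0,0,0],
)

```text
t: 11.45
tcp_pos: [0.4739, 0.2254, 0.0644]
tool_rot: [-0.029, 1.0, 0.0, 0.0]
force: [3.8, 0.4, 0.8]
finger_gap: 0.461
gripper_force: 20.7
```

Run:
```python
from h import *
q=manip.sense();p=q['tcp_pos'];print(p,q['force'],q['ft_torque'])
S=snap('scene','s3.png')
I=cv2.convertScaleAbs(S['pixels'],alpha=1.6)
x0,y0,k=215,185,6
o=cv2.resize(I[y0:y0+100,x0:x0+90],(540,600),interpolation=cv2.INTER_CUBIC)
b=p-[0,0,.0318]
for z in(0,.07):
    pts=[((P(S,b+[.02*np.cos(a),.02*np.sin(a),z])-[x0,y0]+.5)*k-.5) for a in np.linspace(0,6.283,60)]
    cv2.polylines(o,[np.array(pts).round().astype(int)],True,(0,255,0),1)
cv2.imwrite('pics/c3.png',o)
```

```text
[0.47385634 0.22540178 0.06438735] [3.80980223 0.36361469 0.76518605] [-0.0780012  -0.83461467  0.01474562]
```

View pics/c3.png

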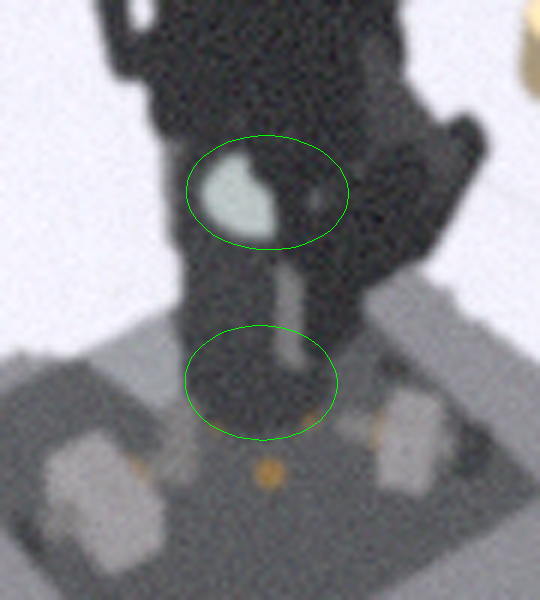

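>>> step_arm(
  commands=[0,0,0.002,0,0,0,0,0,0.005,0,0,0,0,0,0.008,0,0,0,0,0,0.011,0,0,0,0,0,0.014,0,0,0,0,0,0.017,0,0,0,0,0,0.019,0,0,0,0,0,0.02,0,0,0,0,0,0.02,0,0,0,0,0,0.02,0,0,0],
  grip_force=35,
)

```text
t: 12.5
tcp_pos: [0.4734, 0.2253, 0.044]
tool_rot: [-0.029, 1.0, -0.0, -0.0]
force: [4.9, 1.9, -2.5]
finger_gap: 0.461
gripper_force: 36.5
```

>>> step_arm(
  commands=[0,0,0.0005,0,0,0,0,0,0.001,0,0,0,0,0,0.0015,0,0,0,0,0,0.002,0,0,0,0,0,0.002,0,0,0,0,0,0.002,0,0,0,0,0,0.002,0,0,0,0,0,0.002,0,0,0,0,0,0.002,0,0,0,0,0,0.002,0,0,0],
)

```text
t: 13.5
tcp_pos: [0.4737, 0.2254, 0.0423]
tool_rot: [-0.029, 1.0, 0.0, 0.0]
force: [4.0, 0.5, 0.4]
finger_gap: 0.463
gripper_force: 36.5
```

>>> step_arm(
  commands=[0,0,0.0002,0,0,0,0,0,0.0004,0,0,0,0,0,0.0006,0,0,0,0,0,0.0006,0,0,0,0,0,0.0006,0,0,0,0,0,0.0006,0,0,0,0,0,0.0006,0,0,0,0,0,0.0006,0,0,0,0,0,0.0006,0,0,0,0,0,0.0006,0,0,0],
)

```text
t: 14.5
tcp_pos: [0.4737, 0.2254, 0.0418]
tool_rot: [-0.029, 1.0, 0.0, 0.0]
force: [3.7, 1.1, 5.2]
finger_gap: 0.46
gripper_force: 36.8
```

>>> step_arm(
  commands=[-0.0003,0,-0.0002,0,0,0,-0.0006,0,-0.0003,0,0,0,-0.0009,0,-0.0003,0,0,0,-0.0012,0,-0.0003,0,0,0,-0.0015,0,-0.0003,0,0,0,-0.0018,0,-0.0003,0,0,0,-0.002,0,-0.0003,0,0,0,-0.002,0,-0.0003,0,0,0,-0.002,0,-0.0003,0,0,0,-0.002,0,-0.0003,0,0,0],
)

```text
t: 15.5
tcp_pos: [0.4739, 0.2254, 0.0418]
tool_rot: [-0.029, 1.0, -0.0, -0.002]
force: [0.5, 1.2, 4.8]
finger_gap: 0.46
gripper_force: 36.9
```

>>> step_arm(
  commands=[-0.0002,0,0,0,0,0,-0.0004,0,0,0,0,0,-0.0006,0,0,0,0,0,-0.0006,0,0,0,0,0,-0.0006,0,0,0,0,0,-0.0006,0,0,0,0,0,-0.0006,0,0,0,0,0,-0.0006,0,0,0,0,0,-0.0006,0,0,0,0,0,-0.0006,0,0,0,0,0],
)

```text
t: 16.5
tcp_pos: [0.474, 0.2253, 0.0418]
tool_rot: [-0.029, 1.0, -0.0, -0.002]
force: [-1.0, 1.4, 6.3]
finger_gap: 0.458
gripper_force: 37.0
```

>>> step_arm(
  commands=[0,0,-0.0001,0,0,0,0,0,-0.0002,0,0,0,0,0,-0.0003,0,0,0,0,0,-0.0004,0,0,0,0,0,-0.0005,0,0,0,0,0,-0.0006,0,0,0,0,0,-0.0006,0,0,0,0,0,-0.0006,0,0,0,0,0,-0.0006,0,0,0,0,0,-0.0006,0,0,0],
)

```text
t: 17.5
tcp_pos: [0.4763, 0.2254, 0.0426]
tool_rot: [-0.029, 1.0, -0.0, -0.0]
force: [4.2, 0.6, -4.1]
finger_gap: 0.46
gripper_force: 36.5
```

Run:
```python
from h import *
q=manip.sense();print(q['tcp_pos'],q['tool_rot'],q['force'],q['ft_torque'])
```

```text
[0.4762961  0.22542613 0.04259494] [-2.93509771e-02  9.99569165e-01 -6.98296805e-05 -1.70231977e-05] [ 4.21399719  0.5868262  -4.05780816] [ 0.05520671 -0.70379025  0.07031784]
```

>>> step_arm(
  commands=[-0.0002,0,0,0,0,0,-0.0004,0,0,0,0,0,-0.0006,0,0,0,0,0,-0.0008,0,0,0,0,0,-0.001,0,0,0,0,0,-0.001,0,0,0,0,0,-0.001,0,0,0,0,0,-0.001,0,0,0,0,0,-0.001,0,0,0,0,0,-0.001,0,0,0,0,0],
)

```text
t: 18.5
tcp_pos: [0.4772, 0.2255, 0.0426]
tool_rot: [-0.029, 1.0, -0.0, -0.0]
force: [2.7, -0.5, -2.2]
finger_gap: 0.456
gripper_force: 36.5
```

>>> step_arm(
  commands=[-0.0002,0,0,0,0,0,-0.0004,0,0,0,0,0,-0.0005,0,0,0,0,0,-0.0005,0,0,0,0,0,-0.0005,0,0,0,0,0,-0.0005,0,0,0,0,0,-0.0005,0,0,0,0,0,-0.0005,0,0,0,0,0,-0.0005,0,0,0,0,0,-0.0005,0,0,0,0,0],
)

```text
t: 19.5
tcp_pos: [0.4776, 0.2256, 0.0426]
tool_rot: [-0.029, 1.0, -0.0, -0.0]
force: [1.7, -0.1, -1.8]
finger_gap: 0.46
gripper_force: 36.5
```

>>> step_arm(
  commands=[-0.0002,0,0,0,0,0,-0.0004,0,0,0,0,0,-0.0006,0,0,0,0,0,-0.0008,0,0,0,0,0,-0.001,0,0,0,0,0,-0.001,0,0,0,0,0,-0.001,0,0,0,0,0,-0.001,0,0,0,0,0,-0.001,0,0,0,0,0,-0.001,0,0,0,0,0],
)

```text
t: 20.5
tcp_pos: [0.4783, 0.2257, 0.0425]
tool_rot: [-0.029, 1.0, -0.0, -0.001]
force: [-1.8, 0.6, -1.2]
finger_gap: 0.462
gripper_force: 36.5
```

```bash
cat > a.py <<'E'
from h import *
F=[];Q=[]
for i in range(6):
    manip.snapshot('scene');q=manip.sense();F.append(np.r_[q['force'],q['ft_torque']]);Q.append(q['tcp_pos'])
print(np.mean(F,0).round(2),np.std(F,0).round(2),np.mean(Q,0).round(5),q['tool_rot'].round(4),q['t'])
E
python3 a.py
```

```text
[-1.71  0.55 -1.71  0.12  0.28 -0.02] [0.53 0.35 0.38 0.03 0.06 0.03] [0.47829 0.22566 0.04251] [-2.930e-02  9.996e-01 -0.000e+00 -5.000e-04] 20.8
```

>>> step_arm(
  commands=[0,0.0002,0,0,0,0,0,0.0004,0,0,0,0,0,0.0006,0,0,0,0,0,0.0008,0,0,0,0,0,0.001,0,0,0,0,0,0.001,0,0,0,0,0,0.001,0,0,0,0,0,0.001,0,0,0,0,0,0.001,0,0,0,0,0,0.001,0,0,0,0],
)

```text
t: 21.8
tcp_pos: [0.4791, 0.2266, 0.0427]
tool_rot: [-0.029, 1.0, 0.0, 0.0]
force: [1.5, -1.3, -2.0]
finger_gap: 0.46
gripper_force: 36.5
```

```bash
python3 a.py
```

```text
[ 0.73 -0.87 -1.69 -0.21 -0.15 -0.01] [0.32 0.32 0.36 0.04 0.06 0.05] [0.4791  0.22663 0.04269] [-2.930e-02  9.996e-01  0.000e+00  3.000e-04] 22.1
```

>>> step_arm(
  commands=[0,-0.0003,0,0,0,0,0,-0.0006,0,0,0,0,0,-0.0009,0,0,0,0,0,-0.0012,0,0,0,0,0,-0.0015,0,0,0,0,0,-0.0018,0,0,0,0,0,-0.002,0,0,0,0,0,-0.002,0,0,0,0,0,-0.002,0,0,0,0,0,-0.002,0,0,0,0],
)

```text
t: 23.1
tcp_pos: [0.4791, 0.2261, 0.0427]
tool_rot: [-0.029, 1.0, 0.001, 0.001]
force: [0.2, 7.5, -2.1]
finger_gap: 0.459
gripper_force: 36.4
```

```bash
python3 a.py
```

```text
[ 0.56  7.36 -1.94  1.47 -0.02  0.01] [0.42 0.45 0.59 0.03 0.03 0.04] [0.47912 0.22613 0.04274] [-2.870e-02  9.996e-01  1.100e-03  6.000e-04] 23.4
```

>>> step_arm(
  commands=[0,0.0004,0,0,0,0,0,0.0008,0,0,0,0,0,0.0012,0,0,0,0,0,0.0016,0,0,0,0,0,0.002,0,0,0,0,0,0.0022,0,0,0,0,0,0.0024,0,0,0,0,0,0.0026,0,0,0,0,0,0.0026,0,0,0,0,0,0.0026,0,0,0,0],
)

```text
t: 24.4
tcp_pos: [0.4789, 0.2268, 0.0427]
tool_rot: [-0.029, 1.0, -0.0, 0.0]
force: [2.0, -1.7, -1.2]
finger_gap: 0.459
gripper_force: 36.6
```

```bash
python3 a.py
```

```text
[ 2.55 -2.87 -0.79 -0.58 -0.45  0.01] [0.26 0.52 0.43 0.07 0.03 0.02] [0.47892 0.22688 0.04264] [-2.950e-02  9.996e-01 -2.000e-04  1.000e-04] 24.7
```

>>> step_arm(
  commands=[0,0.0002,0,0,0,0,0,0.0004,0,0,0,0,0,0.0006,0,0,0,0,0,0.0006,0,0,0,0,0,0.0006,0,0,0,0,0,0.0006,0,0,0,0,0,0.0006,0,0,0,0,0,0.0006,0,0,0,0,0,0.0006,0,0,0,0,0,0.0006,0,0,0,0],
)

```text
t: 25.7
tcp_pos: [0.4785, 0.2274, 0.0426]
tool_rot: [-0.03, 1.0, -0.0, -0.0]
force: [2.5, -4.8, 0.1]
finger_gap: 0.459
gripper_force: 36.7
```

```bash
python3 a.py
```

```text
[ 2.62 -4.72 -0.67 -0.95 -0.49 -0.02] [0.4  0.27 0.3  0.01 0.03 0.04] [0.47853 0.22737 0.04257] [-2.950e-02  9.996e-01 -4.000e-04 -2.000e-04] 26.0
```

>>> step_arm(
  commands=[0.0005,0,0,0,0,0,0.001,-0.0004,0,0,0,0,0.001,-0.0009,0,0,0,0,0.001,-0.0013,0,0,0,0,0.0005,-0.0013,0,0,0,0,0,-0.0013,0,0,0,0,-0.0003,-0.0013,0,0,0,0,-0.0006,-0.0013,0,0,0,0,-0.001,-0.0013,0,0,0,0,-0.001,-0.0013,0,0,0,0],
)

```text
t: 27.0
tcp_pos: [0.4791, 0.2267, 0.0426]
tool_rot: [-0.029, 1.0, 0.0, -0.001]
force: [1.2, 1.8, 0.2]
finger_gap: 0.458
gripper_force: 36.7
```

```bash
python3 a.py
```

```text
[ 0.24  2.44 -0.42  0.48  0.01 -0.04] [0.42 0.8  0.31 0.03 0.04 0.03] [0.47915 0.22664 0.04254] [-2.930e-02  9.996e-01 -0.000e+00 -6.000e-04] 27.3
```

>>> step_arm(
  commands=[0,0.0002,0,0,0,0,0,0.0003,0,0,0,0,-0.0003,0.0003,0,0,0,0,-0.0006,0.0003,0,0,0,0,-0.0009,0.0003,0,0,0,0,-0.001,0.0003,0,0,0,0,-0.001,0.0003,0,0,0,0,-0.001,0.0003,0,0,0,0,-0.001,0.0003,0,0,0,0,-0.001,0.0003,0,0,0,0],
)

```text
t: 28.3
tcp_pos: [0.4797, 0.2267, 0.0424]
tool_rot: [-0.029, 1.0, -0.0, -0.001]
force: [-4.0, 0.3, 2.0]
finger_gap: 0.46
gripper_force: 36.7
```

```bash
python3 a.py
```

```text
[-4.67 -0.06  1.16  0.03  0.95  0.  ] [0.64 0.34 0.53 0.04 0.01 0.02] [0.47978 0.22675 0.04242] [-2.940e-02  9.996e-01 -2.000e-04 -1.000e-03] 28.6
```

>>> step_arm(
  commands=[0,0.0002,0,0,0,0,0,0.0004,0,0,0,0,0,0.0005,0,0,0,0,0,0.0005,0,0,0,0,0,0.0005,0,0,0,0,0,0.0005,0,0,0,0,0,0.0005,0,0,0,0,0,0.0005,0,0,0,0,0,0.0005,0,0,0,0,0,0.0005,0,0,0,0],
)

```text
t: 29.6
tcp_pos: [0.4798, 0.2268, 0.0424]
tool_rot: [-0.03, 1.0, -0.001, -0.001]
force: [-4.6, -2.2, 1.2]
finger_gap: 0.461
gripper_force: 36.7
```

```bash
python3 a.py
```

```text
[-4.86 -1.32  1.22 -0.31  0.91  0.  ] [0.44 0.22 0.41 0.03 0.03 0.03] [0.47978 0.22683 0.04242] [-2.960e-02  9.996e-01 -6.000e-04 -1.100e-03] 29.9
```

>>> step_arm(
  commands=[0,-0.0003,0,0,0,0,0,-0.0006,0,0,0,0,0,-0.001,0,0,0,0,0,-0.001,0,0,0,0,0,-0.001,0,0,0,0,0,-0.001,0,0,0,0,0,-0.001,0,0,0,0,0,-0.001,0,0,0,0,0,-0.001,0,0,0,0,0,-0.001,0,0,0,0],
)

```text
t: 30.9
tcp_pos: [0.4798, 0.2266, 0.0424]
tool_rot: [-0.029, 1.0, 0.0, -0.001]
force: [-5.8, 1.1, 1.1]
finger_gap: 0.457
gripper_force: 36.8
```

```bash
python3 a.py
```

```text
[-5.18  1.07  1.42  0.31  1.02 -0.03] [0.26 0.51 0.49 0.02 0.03 0.04] [0.47983 0.22666 0.04242] [-2.910e-02  9.996e-01  1.000e-04 -9.000e-04] 31.2
```

>>> step_arm(
  commands=[0.0003,0.0003,0,0,0,0,0.0006,0.0005,0,0,0,0,0.0009,0.0005,0,0,0,0,0.001,0.0005,0.0003,0,0,0,0.001,0.0005,0.0006,0,0,0,0.001,0.0005,0.0008,0,0,0,0.0007,0.0005,0.0008,0,0,0,0.0004,0.0005,0.0008,0,0,0,0.0002,0.0005,0.0008,0,0,0,0.0002,0.0005,0.0008,0,0,0],
)

```text
t: 32.2
tcp_pos: [0.4799, 0.2268, 0.0422]
tool_rot: [-0.029, 1.0, -0.0, -0.001]
force: [-5.2, -0.7, 5.4]
finger_gap: 0.46
gripper_force: 37.1
```

```bash
python3 a.py
```

```text
[-5.57 -1.05  4.83 -0.18  1.09  0.01] [0.62 0.43 0.32 0.03 0.02 0.03] [0.47995 0.22679 0.04214] [-2.940e-02  9.996e-01 -1.000e-04 -5.000e-04] 32.5
```

>>> step_arm(
  commands=[0,0,0,0,0,0,0,0,0,0,0,0,0,0,0,0,0,0,0,0,0,0,0,0,0,0,0,0,0,0,0,0,0,0,0,0,0,0,0,0,0,0,0,0,0,0,0,0,0,0,0,0,0,0,0,0,0,0,0,0],
  jaw=62,
  grip_force=20,
)

```text
t: 33.5
tcp_pos: [0.4805, 0.227, 0.0418]
tool_rot: [-0.029, 1.0, 0.0, 0.0]
force: [-0.3, 0.2, 0.5]
finger_gap: 0.622
gripper_force: 0.0
```

```bash
python3 a.py
```

```text
[-0.37  0.03  0.21 -0.   -0.01  0.02] [0.48 0.22 0.28 0.03 0.02 0.02] [0.48052 0.22697 0.04181] [-0.0293  0.9996 -0.      0.    ] 33.8
```

>>> step_arm(
  commands=[0,0,-0.003,0,0,0,0,0,-0.01,0,0,0,0,0,-0.022,0,0,0,0,0,-0.036,0,0,0,0,0,-0.052,0,0,0,0,0,-0.07,0,0,0,0,0,-0.09,0,0,0,0,0,-0.11,0,0,0,0,0,-0.125,0,0,0,0,0,-0.13,0,0,0],
)

```text
t: 34.8
tcp_pos: [0.4816, 0.2273, 0.1745]
tool_rot: [-0.029, 1.0, 0.0, 0.002]
force: [1.0, 0.2, -0.4]
finger_gap: 0.62
gripper_force: 0.0
```

>>> step_arm(
  commands=[0,0.01,0,0,0,0,0,0.03,0,0,0,0,0,0.06,0,0,0,0,0,0.09,0,0,0,0,0,0.12,0,0,0,0,0,0.15,0,0,0,0,0,0.18,0,0,0,0,0,0.2,0,0,0,0,0,0.21,0,0,0,0,0,0.21,0,0,0,0],
)

```text
t: 35.8
tcp_pos: [0.4673, 0.4377, 0.1708]
tool_rot: [-0.03, 1.0, -0.0, -0.001]
force: [-0.5, -0.8, -0.2]
finger_gap: 0.623
gripper_force: 0.0
```

Run:
```python
from h import *
o=np.zeros((600,800,3),np.uint8)
for n,x0,y0,X in(('top',272,165,0),('scene',215,185,400)):
    S=snap(n,n+'4.png')
    m=cv2.resize(cv2.convertScaleAbs(S['pixels'],alpha=1.6)[y0:y0+100,x0:x0+66],(396,600),interpolation=cv2.INTER_CUBIC)
    for z in(.01,.08):
        pts=[((P(S,[.4792+.02*np.cos(a),.2267+.02*np.sin(a),z])-[x0,y0]+.5)*6-.5) for a in np.linspace(0,6.283,60)]
        cv2.polylines(m,[np.array(pts).round().astype(int)],True,(0,255,0),1)
    o[:,X:X+396]=m
cv2.imwrite('pics/c4.png',o);print(manip.sense()['t'])
```

```text
35.9
```

View pics/c4.png

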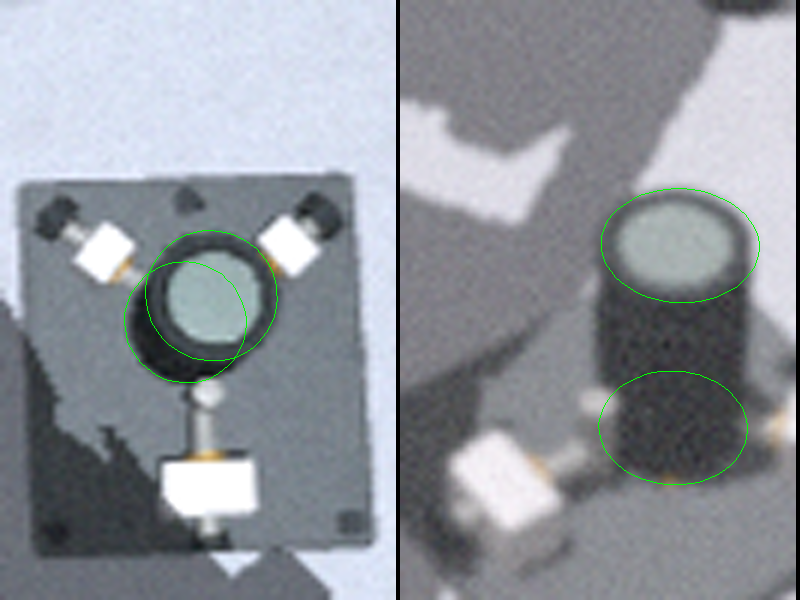

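The barrel now stands upright in the mount, touching the plunger at top view (207,393). Its rim is centred at (212,297), against a prediction of (212,296). The side-to-side force test was symmetric before release, so I'm handing in.

```bash
python3 -c "
from station import manip
print(manip.sign_off())"
```

```text
the job is handed in; nothing more can be done
None
```

I seated the lens barrel upright on the pads against both screws and the plunger, let go, and handed the job in at about 36 s. The hand-in gave no verdict. Contact with both screws rests on a balanced side-to-side force test before release; the pictures afterwards show it upright and in place.

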